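# Nip a sharpening stone in the ratchet clamp and hold it

### The arm

A 6-joint arm with a two-finger parallel gripper is mounted at the origin on the work surface. World frame = base frame: x ahead of the robot, y to its left, z up, the work surface at z = 0. Lengths are in m, angles in degrees, forces in N, time in s.
With the tool pointing down it reaches from about 0.35 to 0.975 m from the base axis. Payload 4.9 kg.
Tool frame: the origin (TCP) lies at the very end of the fingers, on their centre line; the grasp point (between the pads) lies manip.tcp_to_grasp behind it (manip.tcp_to_grasp is the distance from the TCP to the grasp point, in m); z points along the fingers, y is the line along which they close (so a half turn about z gives the same grasp; the last joint's range is limited). The gripper opens to 85 mm and grips with 20 to 120 N. Pads are 22 mm wide; open, the fingers measure 114 mm over their backs; the gripper's body (76 mm by 85 mm) begins 54 mm behind the grasp point. The pads swing forward as they close: fully open they stand 13 mm farther back than shut.
Start: joints at [68.698, 3.019, 92.412, -0, 84.569, -6.818], TCP at [0.156, 0.605, 0.231] pointing down, gripper open.
Joint ranges: [-172.51, 172.51], [-57.92, 126.97], [3.15, 148.05], [-58.71, 238.71], [5.1, 150.11], [-179.66, 179.66]. Speed limits (degrees/s): [147.25, 147.25, 180, 180, 180, 180].

### API

Orientations are given as a 3x3 rotation matrix whose columns are the frame's x, y, z axes.
In Python, from station import manip gives the robot as it stands.
- The arm moves only by the tool jog_arm, never from a script. Its arguments are lists of equal length, an entry for each row: "turn": the turn, a rotation vector about the world's x, y, z in units of 6 degrees (1.0 is 6 degrees), a list of three; "delta_pos": the shift along the world's x, y, z in cm, a list of three; "hand": the opening, from 0 (shut) to 1 (fully open). A call has 1 to 8 rows; each row shifts and turns the commanded pose from where the row before left it; what a row does not reach is not made up. A row lasts 1/8 s, in which the tool goes at most 62.5 mm and 10.7 degrees, less where a joint would pass 70% of its speed; a pose out of reach is approached as far as the arm can. A call with a gripper value outside its range is refused whole. The fingers move at their own pace and stop on an object; "force" is the grip in N (left out, the last holds). Time passes only in rows, so rows that do not move let the fingers close. It gives the time, the measured TCP pose, the force, the opening and the grip force at its end, in the units of the state.
- manip.state(): the state, without advancing time (a new reading comes with each control period).
- manip.camera(name): name is "scene" or "top" or "wrist"; returns a dict with "img" (384x512x3 uint8, blue, green, red), "depth" (384x512 float32, m along the optical axis (not along the pixel's ray), 0 where there is no reading), "K" (3x3 intrinsics, pixels), "position" and "orientation" of the camera in the world. Camera axes: x right, y down, z forward; pixel columns grow to the right and rows downward; lengths in m; the calibration is good to about 2 mm. A picture is of the moment at which its call begins.
- manip.hand_in(): hands the job in; it is judged then, once.
Trained networks look in a picture, given as the dict that the camera call returned (one of the last four; its "shot" number tells which), for a name from the list of things; names that differ only in an ending like _2 or _b are one class to them, and where a whole thing is asked for, a point or a joint stands for the part that bears it (a point fixed in the world has none). Each returns a list of dicts, best first, with "p" (0 to 1); they miss things now and then, are a little off and sometimes report something else, mostly with a low value. They report only what shows in the picture. A call takes as long as a camera call. They do not tell look-alikes from the thing itself.
- manip.masks_of(name, picture): "mask" (384x512 bool, what is visible of it) and "box" ([left, top, right, bottom] in pixels, round what is visible of it).
The state is a dict: "t": time; "q": joint angles; "qvel": joint speeds; "effort": joint torques, N m; "tcp_pos": TCP position; "tool_rot": TCP orientation; "contact_force": force on the tool from outside, world axes, zero at the start; "torque": the same for the moment, N m; "width": opening from 0.0 (shut) to 1.0 (fully open); "grip_force": force on a finger pad.
Only numpy, scipy, OpenCV 4.12 (cv2) and the standard library are available. Lean on these libraries where they do the work, as an engineer would, in place of code of your own. Each camera call takes 0.05 s, during which the arm holds its last target. There are 200 camera calls.

### The job

Lay the large sharpening stone flat and lengthwise on the rail of the ratchet clamp, between the sprung jaw pad and the fixed stop, and let go of it. Then pump the clamp's trigger until the pad has pushed the stone home against the stop and nips it firmly but gently (too hard a squeeze cracks the stone), moving the jaw with the trigger only and leaving the things around where they are. The clamp's brake alone does not keep the stone tight, so finish with the trigger still squeezed in the gripper and keep holding it.

Things in the scene. Friction and masses are not known exactly. Their poses are not given: they have to be found in the camera images.
- clamp: Bench clamp of the caulk-gun kind, fixed to the table. Origin: on the table under the rail; x: along the rail, from handle to stop, the way the jaw is pushed; z up. Rail 44 mm wide, x = -145 to 190 mm, top (bed for the stone) at z = 20 mm; two feet 100 mm wide, 6 mm high at x = -125 and 168. Grey head x = -130 to -50, 36 mm wide, top z = 71; handle and trigger point up out of it
- seat (a point): on the rail's top (z = 20 mm), under the middle of the stone when the stone is home against the stop; x = 90 mm in the clamp's frame, axes as the clamp's
- handle_grip (a point): centre of the fixed black pistol handle at the height of the trigger's knee (x = -107, z = 104 mm in the clamp's frame), axes as the clamp's. The handle is 16 mm thick along x (its rear face is 8 mm behind this point), 28 mm wide, straight, its top at z = 153 mm; it does not move, and a finger that comes to bear on it takes that much less to the knee
- trigger (a joint): 0 released (it springs back) to 0.40 rad squeezed. A full stroke drives the jaw 6 mm (the first up to 9); let the trigger right back (below 0.03) to catch the next tooth. Free strokes take 9 to 14 N. Once the pad bears on the stone it stalls short of 0.37 (or reaches its end, and stalls in the next stroke): 20 N on the knee then puts about 21 N on the stone; 12 N is loose, 28 N may crack it
- trigger_knee (a point): centre of the grey trigger's knee, a crossways roll 12 mm in diameter and 22 mm wide where the trigger is pressed, on the jaw's side of the handle, 40 mm above the pivot (x = -75, z = 64 mm). Squeezing moves it 16 mm towards the fixed handle: handle's rear face to knee's outer side is 57 mm released, 41 mm squeezed. Trigger 20 mm wide, its top at z = 141 mm
- push_bar: notched steel bar 12 mm wide sliding through the head along the clamp's x, with the pad on its nose; not to be pushed by hand. A brake of 6 N holds it (it slips back 1 to 3 mm when the trigger is let go). Origin: at the clamp's origin when drawn fully back; it moves along x with the bar (up to 60 mm)
- pad: sprung jaw pad on the bar's nose, 40 mm wide, 22 mm high, rubber-faced; origin at the centre of its face, 12.5 mm above the rail's top. At the start it stands 12 to 32 mm short of where the end of a stone that is home at the stop would be. Its spring gives 1 mm for 7 N, 7.5 mm at most
- stop_jaw: fixed stop, 44 mm wide, 34 mm high above the rail; origin on the rail's top at its face (x = 165 mm in the clamp's frame)
- stone: the large sharpening stone, grey in two layers, 150 mm long (x), 50 mm wide (y), 25 mm high, about 0.4 kg; lies flat on the table; origin at the centre of its underside
- stone_center (a point): centre of that stone, half-way up (12.5 mm over its underside); axes as the stone's
- spray_bottle: trigger spray bottle, white, 76 mm in diameter, 250 mm high; origin at the centre of its underside
- slip_stone: small slip stone, grey, 90 x 30 x 14 mm (not the stone to be clamped); origin at the centre of its underside
- honing_steel: honing steel lying on the table, black handle and a 12 mm round rod, 380 mm long in all; origin on the table under its middle
- grey_bowl: round grey washing-up bowl, 300 mm across the rim, 103 mm high; origin at the centre of its underside
- sheathed_knife: boning knife in a grey sheath, 285 mm long, lying on the red cutting board; origin at the middle of its underside
Not all that is in view belongs to the job. Of the things like the stone, leave any that is blue or purple; of the rest the larger one is meant.

How it is judged (in metres and radians):
On the way:
1. the stone lies flat and straight on the rail between pad and stop, let go (y of stone_center in the frame of clamp between -0.01 and 0.01 m and z of stone_center in the frame of clamp between 0.0285 and 0.0365 m and angle between the x axis of stone_center and the x axis of clamp, either way round below 0.12 rad and x of stone_center in the frame of clamp between 0.06 and 0.0945 m and contact force between the fingers and stone below 0.3 N and contact force between stone and clamp above 1.5 N), for 0.2 s.
At the end, for the whole second after the job is handed in: Stone flat on the rail, centred within 10 mm, straight within 7 degrees and within 4 mm of home at the stop; pad presses it with 8 to 30 N (the brake alone cannot keep that), the stop bears on it, the trigger is held squeezed past 0.04 rad, the gripper is off the stone (y of stone_center in the frame of clamp between -0.01 and 0.01 m and z of stone_center in the frame of clamp between 0.0285 and 0.0365 m and angle between the x axis of stone_center and the x axis of clamp, either way round below 0.12 rad and x of stone_center in the frame of clamp between 0.086 and 0.0945 m and contact force between pad and stone above 8 N and contact force between stop_jaw and stone above 5 N and value of joint trigger above 0.04 rad and contact force between the fingers and stone below 0.3 N); the arm keeps its last pose, push and grip.
It fails at once if the pad presses the stone with more than 30 N (it cracks) (contact force between pad and stone above 30 N).
It fails at once if the bar or the pad is pushed by the robot instead of being driven by the trigger (more than 5 N) (contact force between any of the fingers, the arm and push_bar above 5 N).
It fails at once if a thing around is moved by more than 30 mm or the spray bottle is tipped (distance of any of spray_bottle, slip_stone, honing_steel, grey_bowl, sheathed_knife from where it was at the start of the episode above 0.03 m or angle between spray_bottle's own z axis and vertical above 0.5 rad).
It also fails if it takes over 61 s, if anything falls off the work surface, if the arm or the gripper's body presses on something with over 40 N, if the wrist force passes 120 N, or if a joint passes its speed limit or range.

## Working session

There is one attempt and no reset: what is moved stays moved. The work goes in short steps, Python scripts to look and compute and a tool call to move; the robot and the scene stay as the last step left them, time stands still between calls to the robot, and variables do not carry over. Pictures are saved under pics/ and viewed, at most 10 in all, crops included, and the job is handed in when it is done.

Besides the shell and the picture viewer there is one more tool, called after "Emit:" as name(argument=value, ...) on one line, values as JSON. jog_arm: Moves the arm, as the interface text tells. Its arguments: {"type":"object","properties":{"turn":{"type":"array"},"delta_pos":{"type":"array"},"hand":{"type":"array"},"force":{"type":"number"}},"required":["turn","delta_pos","hand"]}

```bash
ls; mkdir -p pics; cat > h.py <<'E'
import numpy as np, cv2
from station import manip
def world(c,mask=None):
    d=c["depth"]; v,u=np.nonzero((d>0)&(mask if mask is not None else True))
    z=d[v,u]; K=c["K"]
    p=np.stack([(u-K[0,2])*z/K[0,0],(v-K[1,2])*z/K[1,1],z],1)
    return p@np.array(c["orientation"]).T+np.array(c["position"]),u,v
E
python3 - <<'E'
from h import *
print(manip.tcp_to_grasp, manip.state())
ims=[]
for n in("top","scene"):
    c=manip.camera(n); cv2.imwrite(f"pics/{n}0.png",c["img"])
    print(n,c["position"])
    for o in("stone","clamp","trigger","handle_grip","pad","stop_jaw","slip_stone","spray_bottle","grey_bowl","honing_steel"):
        for m in manip.masks_of(o,c)[:3]:
            P,u,v=world(c,m["mask"])
            print(o,round(m["p"],2),m["box"],np.median(P,0).round(3) if len(P) else None, P.min(0).round(3),P.max(0).round(3))
E
```

```text
pics
0.0187 {'t': 0.0, 'q': array([ 6.86998364e+01,  3.05716805e+00,  9.24909779e+01,  1.06049216e-03,
        8.45669397e+01, -6.81827936e+00]), 'qvel': array([ 0.06385995,  0.04777137,  0.05808535,  0.1206974 ,  0.06362521,
       -0.08986438]), 'effort': array([-6.19129441e-04, -3.93701613e+01, -3.70162153e+01, -2.19656081e-04,
        7.19216492e-03,  1.73900003e-05]), 'tcp_pos': array([0.15607024, 0.60457511, 0.2300756 ]), 'tool_rot': array([[-9.68226218e-01,  2.50074854e-01, -7.46807111e-04],
       [ 2.50075837e-01,  9.68224457e-01, -1.86472037e-03],
       [ 2.56757234e-04, -1.99222957e-03, -9.99997983e-01]]), 'contact_force': array([-0.53366617,  0.32994855,  0.09327439]), 'torque': array([0.0395499 , 0.02057962, 0.02688402]), 'grip_force': 0.0, 'width': 0.9997962423080577}
top [0.30383942 0.03539549 1.35398478]
stone 0.85 [184.1, 232.9, 217.7, 273.9] [0.257 0.233 0.025] [ 0.188  0.17  -0.002] [0.324 0.293 0.033]
stone 0.82 [234.0, 190.7, 278.6, 217.7] [0.421 0.048 0.024] [ 0.383 -0.029 -0.004] [0.458 0.121 0.033]
stone 0.82 [195.9, 193.4, 220.6, 217.7] [0.425 0.219 0.016] [
[... 2208 characters left out ...]
77  0.001] [ 0.447 -0.184  0.021]
slip_stone 0.26 [164.6, 86.5, 187.9, 145.2] [ 0.567 -0.445  0.032] [ 0.509 -0.621  0.011] [ 0.609 -0.326  0.044]
spray_bottle 0.61 [295.7, 261.6, 331.7, 328.1] [0.577 0.388 0.165] [ 0.424  0.277 -0.002] [0.603 0.417 0.255]
grey_bowl 0.98 [359.9, 260.9, 479.4, 374.3] [0.324 0.553 0.036] [ 0.139  0.376 -0.005] [0.501 0.705 0.11 ]
grey_bowl 0.65 [236.4, 241.6, 250.7, 251.8] [0.626 0.131 0.051] [ 0.6    0.091 -0.003] [0.647 0.142 0.059]
honing_steel 0.71 [222.8, 77.6, 283.0, 148.2] [ 0.306 -0.399  0.023] [ 0.289 -0.568 -0.002] [ 0.32  -0.147  0.043]
honing_steel 0.4 [203.4, 202.3, 212.2, 212.7] [ 0.649 -0.059  0.04 ] [ 0.632 -0.08   0.021] [ 0.666 -0.053  0.049]
```

```bash
python3 - <<'E'
import cv2
for n in("top","scene"):
    cv2.imwrite(f"pics/{n}1.png",cv2.resize(cv2.imread(f"pics/{n}0.png"),(800,600),interpolation=cv2.INTER_CUBIC))
E
```

```text
(no output)
```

View pics/top1.png

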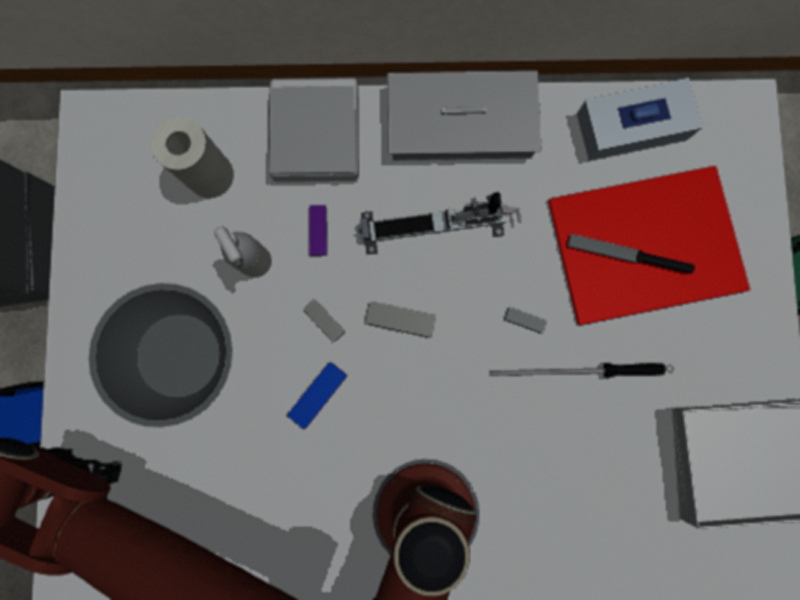

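View pics/scene1.png

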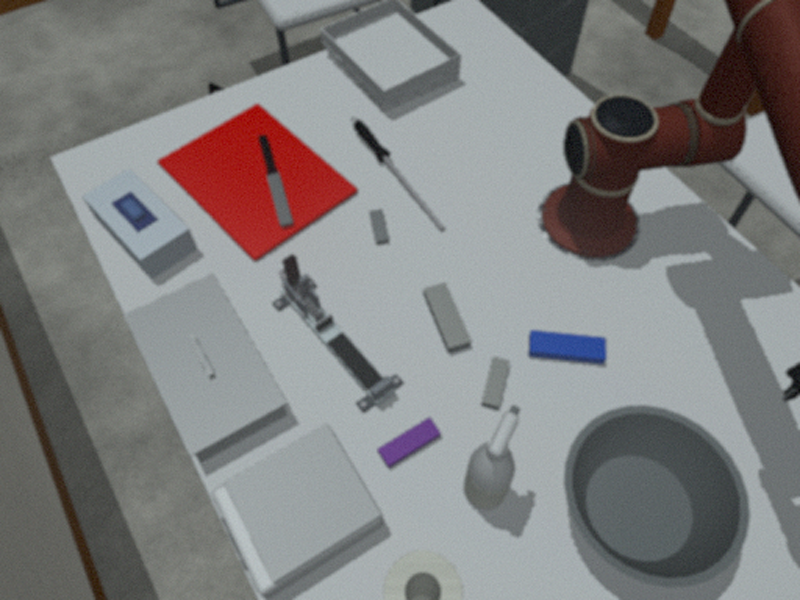

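The large grey stone is at (400,318) in the top view. The clamp runs from its handle at (495,205) to its stop at (365,230). The blue, purple and small grey blocks are decoys. Next I'll measure the stone and clamp axes.

```bash
cat >> h.py <<'E'
def rect(P):
    (cx,cy),(a,b),ang=cv2.minAreaRect((P[:,:2]*1000).astype(np.float32))
    if a<b: a,b,ang=b,a,ang+90
    return np.round([cx,cy,a,b,(ang+90)%180-90],1)
E
python3 - <<'E'
from h import *
for n in("top","scene"):
    c=manip.camera(n); P,u,v=world(c)
    s=P[(abs(P[:,0]-.421)<.06)&(abs(P[:,1]-.046)<.1)&(P[:,2]>.018)&(P[:,2]<.035)]
    print(n,"stone",rect(s),np.median(s[:,2]))
    s=P[(abs(P[:,0]-.64)<.09)&(P[:,1]>-.26)&(P[:,1]<.16)]
    for lo,hi,y0,y1,w in((.013,.026,-.05,.105,'rail'),(.04,.062,.09,.16,'stop'),(.035,.052,-.09,-.03,'pad'),(.063,.079,-.25,0,'head'),(.146,.162,-.25,0,'handletop'),(.13,.146,-.25,0,'trigtop'),(.085,.12,-.25,0,'mid')):
        q=s[(s[:,2]>lo)&(s[:,2]<hi)&(s[:,1]>y0)&(s[:,1]<y1)]
        if len(q)>4: print(w,len(q),rect(q),np.median(q,0).round(4),q[:,1].min().round(3),q[:,1].max().round(3))
E
```

```text
top stone [422.2  48.3 150.   50.5  76.3] 0.024562888083170087
rail 532 [634.6  27.3 156.1  44.9 -82.9] [0.6344 0.0273 0.0196] -0.048 0.102
stop 67 [ 6.219e+02  1.247e+02  4.320e+01  2.120e+01 -4.000e-01] [0.621  0.1239 0.0524] 0.114 0.135
pad 51 [645.1 -72.8  38.4  31.5   0.8] [ 0.6453 -0.0639  0.0424] -0.089 -0.057
head 92 [ 655.4 -138.5   77.7   41.5  -82.4] [ 0.6447 -0.1366  0.0698] -0.179 -0.1
handletop 38 [ 658.2 -135.7   54.2   22.6   86.8] [ 0.6571 -0.1559  0.1513] -0.163 -0.108
trigtop 34 [ 652.9 -133.    56.3   20.6  -86.8] [ 0.6498 -0.1125  0.1395] -0.162 -0.105
mid 34 [ 653.6 -134.6   53.9   26.   -83.2] [ 0.6453 -0.1477  0.1043] -0.163 -0.107
scene stone [425.   49.8 152.2  51.8  75.7] 0.025700252046536365
rail 643 [637.3  26.5 156.2  46.4 -83.4] [0.6381 0.0306 0.0209] -0.049 0.104
stop 104 [625.2 126.5  42.3  24.9   3.1] [0.6263 0.1291 0.0532] 0.113 0.139
pad 74 [650.5 -71.7  39.9  33.8   9.1] [ 0.6498 -0.0624  0.0422] -0.088 -0.053
head 105 [ 658.4 -137.    81.    42.4  -78.4] [ 0.6695 -0.1239  0.0703] -0.174 -0.094
handletop 46 [ 656.8 -134.8   55.9   25.8  -77.1] [ 0.6616 -0.1511  0.1519] -0.162 -0.105
trigtop 59 [ 657.6 -129.4   53.9   23.6  -81.6] [ 0.657  -0.113   0.1387] -0.154 -0.102
mid 92 [ 657.7 -132.2   54.8   26.4  -78.9] [ 0.6596 -0.1454  0.105 ] -0.157 -0.103
```

Emit:
jog_arm(turn=[[0, 0, -1.24], [0, 0, -1.24], [0, 0, -1.24], [0, 0, -1.24], [0, 0, -1.24], [0, 0, -1.24]], delta_pos=[[2.2, -4.6, 0], [2.2, -4.6, 0], [2.2, -4.6, 0], [2.2, -4.6, 0], [2.2, -4.6, 0], [2.2, -4.6, -1]], hand=[1, 1, 1, 1, 1, 1], force=40)

```text
t: 1.95
tcp_pos: [0.2892, 0.3281, 0.2224]
tool_rot: [[-0.51, 0.86, 0.002], [0.86, 0.51, 0.002], [0.0, 0.003, -1.0]]
contact_force: [0.6, -0.1, 0.2]
width: 0.999
grip_force: 0.0
```

Emit:
jog_arm(turn=[[0, 0, -1.24], [0, 0, -1.24], [0, 0, -1.24], [0, 0, -1.24], [0, 0, -1.24], [0, 0, -1.24], [0, 0, 0], [0, 0, 0]], delta_pos=[[2.2, -4.6, -1], [2.2, -4.6, -1], [2.2, -4.6, -1], [2.2, -4.6, -1], [2.2, -4.6, -1], [2.2, -4.6, -1], [0, 0, 0], [0, 0, 0]], hand=[1, 1, 1, 1, 1, 1, 1, 1])

```text
t: 2.95
tcp_pos: [0.4202, 0.0533, 0.1614]
tool_rot: [[0.238, 0.971, -0.0], [0.971, -0.238, 0.0], [0.0, -0.0, -1.0]]
contact_force: [0.0, 0.5, -0.5]
width: 0.997
grip_force: 0.0
```

```bash
python3 - <<'E'
from h import *
c=manip.camera("wrist"); cv2.imwrite("pics/w1.png",c["img"])
s=manip.state(); print(s["t"],s["tcp_pos"],s["tool_rot"].round(3),s["q"].round(1))
P,u,v=world(c)
q=P[(abs(P[:,0]-.423)<.06)&(abs(P[:,1]-.048)<.1)&(P[:,2]>.018)&(P[:,2]<.035)]
print(len(q),rect(q),np.median(q,0))
E
```

```text
3.0 [0.42020396 0.05372763 0.16153704] [[ 0.237  0.972  0.   ]
 [ 0.972 -0.237  0.   ]
 [ 0.     0.    -1.   ]] [ -2.8 -23.7 122.4   0.   81.2  10.9]
6066 [422.4  49.  149.4  50.2  76.7] [0.42380392 0.05723608 0.02480171]
```

View pics/w1.png

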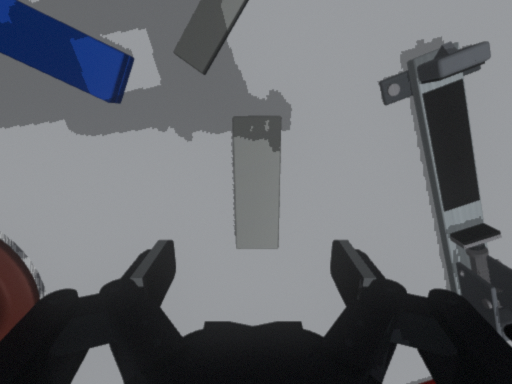

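The wrist view shows the grey stone between the fingers, at pixels (235-280, 115-248). The clamp is to its right. The measured size agrees, at 149x50 mm. I'll descend and grip.

Emit:
jog_arm(turn=[[0, 0, 0], [0, 0, 0], [0, 0, 0], [0, 0, 0], [0, 0, 0], [0, 0, 0]], delta_pos=[[0.25, -0.45, -4], [0, 0, -5], [0, 0, -4], [0, 0, -2.2], [0, 0, -0.5], [0, 0, 0]], hand=[1, 1, 1, 1, 1, 1])

```text
t: 3.75
tcp_pos: [0.4232, 0.0493, 0.005]
tool_rot: [[0.236, 0.972, 0.001], [0.972, -0.236, 0.0], [0.0, 0.001, -1.0]]
contact_force: [-0.8, -0.2, -0.2]
width: 0.998
grip_force: 0.0
```

Emit:
jog_arm(turn=[[0, 0, 0], [0, 0, 0], [0, 0, 0], [0, 0, 0], [0, 0, 0], [0, 0, 0]], delta_pos=[[0, 0, 0], [0, 0, 0], [0, 0, 0], [0, 0, 0], [0, 0, 0], [0, 0, 0]], hand=[0.4, 0.4, 0.4, 0.4, 0.4, 0.4], force=50)

```text
t: 4.5
tcp_pos: [0.4239, 0.0486, 0.0057]
tool_rot: [[0.238, 0.971, 0.002], [0.971, -0.238, 0.0], [0.001, 0.002, -1.0]]
contact_force: [-2.6, 1.0, 5.6]
width: 0.571
grip_force: 54.0
```

Emit:
jog_arm(turn=[[0, 0, 0], [0, 0, 0], [0, 0, 0.7], [0, 0, 0.7], [0, 0, 0.7], [0, 0, 0.7], [0, 0, 0.7], [0, 0, 0]], delta_pos=[[0, 0, 3], [0, 0, 4], [4.2, -0.34, 3], [4.2, -0.34, 0], [4.2, -0.34, 0], [4.2, -0.34, 0], [4.2, -0.34, 0], [0, 0, 0]], hand=[0.4, 0.4, 0.4, 0.4, 0.4, 0.4, 0.4, 0.4])

```text
t: 5.5
tcp_pos: [0.6341, 0.0311, 0.1029]
tool_rot: [[-0.125, 0.992, -0.001], [0.992, 0.125, -0.0], [0.0, -0.001, -1.0]]
contact_force: [-0.1, -0.4, -4.5]
width: 0.574
grip_force: 54.8
```

```bash
python3 - <<'E'
from h import *
s=manip.state(); print(s["t"],s["tcp_pos"],s["tool_rot"].round(3),s["width"],s["grip_force"],s["contact_force"])
c=manip.camera("wrist"); cv2.imwrite("pics/w2.png",c["img"])
P,u,v=world(c)
for n,lo,hi,x0,x1,y0,y1 in(("stop",.045,.06,.56,.68,.09,.16),("stone",.105,.13,.5,.75,-.1,.2),("rail",.012,.027,.58,.69,-.06,.11)):
    q=P[(P[:,2]>lo)&(P[:,2]<hi)&(P[:,0]>x0)&(P[:,0]<x1)&(P[:,1]>y0)&(P[:,1]<y1)]
    if len(q)>5: print(n,len(q),rect(q),np.median(q,0),q.min(0),q.max(0))
E
```

```text
5.5 [0.63414933 0.03106561 0.10287054] [[-0.125  0.992 -0.001]
 [ 0.992  0.125 -0.   ]
 [ 0.    -0.001 -1.   ]] 0.5735138739486618 54.751290678977966 [-0.14208805 -0.39195267 -4.54004526]
stop 1831 [623.3 123.9  44.   17.6   7.2] [0.62328241 0.12386589 0.05356177] [0.60073956 0.11268356 0.04614505] [0.64497139 0.13486902 0.05661256]
stone 21739 [630.9  47.3 117.5  76.  -82.4] [0.62996124 0.05648629 0.12191517] [ 0.59454099 -0.01099392  0.10840787] [0.66991104 0.10843687 0.12996853]
rail 208 [623.  108.9  39.8   5.4   5.7] [0.61556389 0.10823014 0.01975505] [0.60285878 0.10430086 0.01786258] [0.64286609 0.10998886 0.02171095]
```

View pics/w2.png

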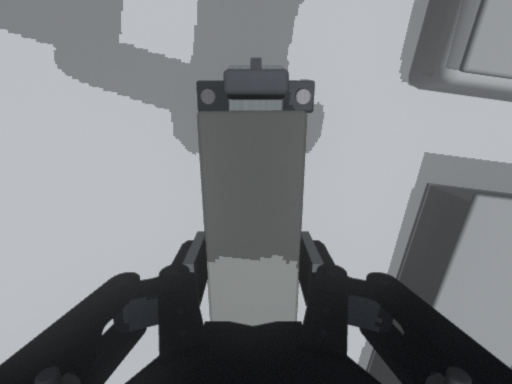

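The stone is over the rail, lined up with the stop at (256,82), with about 8 mm of gap. I'll lower it now.

Emit:
jog_arm(turn=[[0, 0, 0], [0, 0, 0], [0, 0, 0], [0, 0, 0], [0, 0, 0], [0, 0, 0]], delta_pos=[[0.1, 0.1, -3.5], [0, 0, -2.5], [0, 0, -1], [0, 0, -0.4], [0, 0, -0.25], [0, 0, 0]], hand=[0.4, 0.4, 0.4, 0.4, 0.4, 0.4])

```text
t: 6.3
tcp_pos: [0.6345, 0.0326, 0.0288]
tool_rot: [[-0.126, 0.992, 0.002], [0.992, 0.126, -0.0], [-0.0, 0.002, -1.0]]
contact_force: [-1.0, -0.4, -4.4]
width: 0.575
grip_force: 54.6
```

Emit:
jog_arm(turn=[[0, 0, 0], [0, 0, 0]], delta_pos=[[0, 0, -0.25], [0, 0, 0]], hand=[0.4, 0.4])

```text
t: 6.55
tcp_pos: [0.6343, 0.0326, 0.0258]
tool_rot: [[-0.126, 0.992, 0.001], [0.992, 0.126, -0.0], [-0.0, 0.001, -1.0]]
contact_force: [0.9, 0.5, -2.8]
width: 0.573
grip_force: 54.7
```

Contact is starting, so I'll go 0.5 mm lower and release.

Emit:
jog_arm(turn=[[0, 0, 0], [0, 0, 0], [0, 0, 0], [0, 0, 0], [0, 0, 0], [0, 0, 0]], delta_pos=[[0, 0, -0.06], [0, 0, 0], [0, 0, 0], [0, 0, 0], [0, 0, 0], [0, 0, 0]], hand=[0.4, 0.4, 0.8, 0.8, 0.8, 0.8], force=20)

```text
t: 7.3
tcp_pos: [0.6339, 0.0326, 0.0247]
tool_rot: [[-0.126, 0.992, 0.0], [0.992, 0.126, 0.0], [-0.0, 0.0, -1.0]]
contact_force: [-0.2, -0.1, -0.1]
width: 0.8
grip_force: 0.0
```

Emit:
jog_arm(turn=[[0, 0, 0], [0, 0, 0], [0, 0, 0], [0, 0, 0], [0, 0, 0], [0, 0, 0]], delta_pos=[[0, 0, 0], [0, 0, 1], [0, 0, 3], [0, 0, 6], [0, 0, 6], [0, 0, 0]], hand=[1, 1, 1, 1, 1, 1])

```text
t: 8.05
tcp_pos: [0.638, 0.0324, 0.1938]
tool_rot: [[-0.126, 0.992, 0.015], [0.992, 0.126, -0.001], [-0.003, 0.014, -1.0]]
contact_force: [-0.4, 0.3, 0.4]
width: 0.997
grip_force: 0.0
```

```bash
cat > look.py <<'E'
from h import *
import sys
s=manip.state(); print(s["t"],s["tcp_pos"],s["tool_rot"].round(3).tolist(),s["width"],s["grip_force"],s["contact_force"])
for n in sys.argv[1:]:
    c=manip.camera(n); cv2.imwrite("pics/last_%s.png"%n,c["img"])
    P,u,v=world(c); P=P[(P[:,0]>.55)&(P[:,0]<.72)]
    y=P[:,1]
    for m,lo,hi,a,b in(("stone",.038,.0495,-.045,.11),("stop",.0505,.06,.09,.16),("head",.063,.079,-.25,0),("handletop",.147,.162,-.25,-.13),("trigtop",.13,.146,-.128,0),("knee",.095,.115,-.138,-.09)):
        q=P[(P[:,2]>lo)&(P[:,2]<hi)&(y>a)&(y<b)]
        if len(q)>5: print(n,m,len(q),rect(q),np.median(q,0).round(4),q.min(0).round(4),q.max(0).round(4))
E
python3 look.py wrist top scene
```

```text
8.05 [0.63800138 0.03242273 0.19381934] [[-0.126, 0.992, 0.015], [0.992, 0.126, -0.001], [-0.003, 0.014, -1.0]] 0.997384051877956 0.0 [-0.36845571  0.30921992  0.41071554]
wrist stone 5676 [632.9  33.  149.2  50.1 -82.3] [0.6321 0.0414 0.0448] [ 0.5987 -0.0426  0.0415] [0.6668 0.1098 0.0477]
wrist stop 728 [622.9 125.   43.3  15.2   7.4] [0.6228 0.125  0.0537] [0.601  0.1151 0.0506] [0.6451 0.1349 0.0559]
wrist head 471 [ 653.5 -118.9   42.8   41.6  -82.8] [ 0.6542 -0.1163  0.07  ] [ 0.6327 -0.1401  0.063 ] [ 0.6746 -0.0955  0.0788]
wrist knee 145 [ 652.1 -107.    21.7    3.9    6.9] [ 0.653  -0.1066  0.1034] [ 0.6412 -0.1097  0.095 ] [ 0.6628 -0.1043  0.1096]
top stop 7 [ 6.321e+02  1.310e+02  2.010e+01  4.000e-01 -1.300e+00] [0.6321 0.1312 0.0535] [0.6221 0.1308 0.0513] [0.6422 0.1314 0.0585]
top head 88 [ 654.  -137.8   79.5   37.2  -85.5] [ 0.6443 -0.1377  0.0694] [ 0.6339 -0.1784  0.0631] [ 0.6732 -0.0971  0.078 ]
top handletop 36 [ 657.6 -154.6   24.    16.    -2.8] [ 0.6582 -0.1553  0.152 ] [ 0.6457 -0.1628  0.1479] [ 0.6698 -0.1468  0.1555]
top trigtop 20 [ 651.1 -109.1   17.
[... 279 characters left out ...]
0374 0.0455] [ 0.6016 -0.0431  0.0384] [0.6691 0.1096 0.0495]
scene stop 77 [626.9 116.3  42.6  37.2  10. ] [0.6241 0.1265 0.0544] [0.6032 0.0966 0.0507] [0.6459 0.1347 0.0583]
scene head 85 [ 661.8 -142.9   75.2   42.8  -73.5] [ 0.6713 -0.1399  0.0696] [ 0.635  -0.1776  0.0633] [ 0.6819 -0.1011  0.0782]
scene handletop 43 [ 660.2 -153.5   25.4   17.4    8.7] [ 0.6604 -0.1511  0.152 ] [ 0.6467 -0.1623  0.1474] [ 0.6734 -0.1442  0.1559]
scene trigtop 29 [ 654.4 -107.3   20.     8.6    3.2] [ 0.6548 -0.106   0.1402] [ 0.6443 -0.1116  0.1301] [ 0.6643 -0.1025  0.1455]
scene knee 21 [ 655.1 -108.6   22.8    9.3  -13.7] [ 0.657  -0.1079  0.1051] [ 0.643  -0.1154  0.0971] [ 0.6654 -0.1047  0.114 ]
```

The stone is placed at clamp x of about 0.083, centred and straight. Next I'll move over the trigger with the fingers closing along the rail.

Emit:
jog_arm(turn=[[0, 0, -1.5], [0, 0, -1.5], [0, 0, -1.5], [0, 0, -1.5], [0, 0, -1.5]], delta_pos=[[0.2, -1.78, 0.2], [0.2, -1.78, 0.2], [0.2, -1.78, 0], [0.2, -1.78, 0], [0.2, -1.78, 0]], hand=[1, 1, 1, 1, 1])

```text
t: 8.82
tcp_pos: [0.6424, -0.0567, 0.1856]
tool_rot: [[0.617, 0.787, -0.005], [0.787, -0.617, 0.001], [-0.002, -0.005, -1.0]]
contact_force: [-0.8, 0.4, -0.4]
width: 0.998
grip_force: 0.0
```

Emit:
jog_arm(turn=[[0, 0, -1.5], [0, 0, -1.5], [0, 0, -1.5], [0, 0, -1.5], [0, 0, -1.5], [0, 0, 0], [0, 0, 0]], delta_pos=[[0.2, -1.78, 0], [0.2, -1.78, 0], [0.2, -1.78, 0], [0.2, -1.78, 0], [0.2, -1.78, 0], [0, 0, 0], [0, 0, 0]], hand=[1, 1, 1, 1, 1, 1, 1])

```text
t: 9.7
tcp_pos: [0.6531, -0.1447, 0.187]
tool_rot: [[0.992, 0.128, -0.003], [0.128, -0.992, 0.001], [-0.002, -0.002, -1.0]]
contact_force: [0.5, 0.7, 0.2]
width: 1.003
grip_force: 0.0
```

```bash
python3 look.py wrist
```

```text
9.7 [ 0.65306045 -0.14465511  0.18703977] [[0.992, 0.128, -0.003], [0.128, -0.992, 0.001], [-0.002, -0.002, -1.0]] 1.0028037235999345 0.0 [0.52437917 0.73467869 0.19235308]
wrist stone 6063 [633.5  32.9 151.4  50.2 -81.9] [0.6351 0.0311 0.045 ] [ 0.5992 -0.0446  0.038 ] [0.6676 0.1097 0.0481]
wrist stop 374 [623.7 119.2  43.5  12.5  -5.2] [0.6193 0.1197 0.0535] [0.6025 0.1142 0.0505] [0.6458 0.1272 0.0556]
wrist head 1100 [ 657.6 -138.7   78.5   42.1  -78.5] [ 0.6679 -0.136   0.0707] [ 0.6332 -0.1792  0.063 ] [ 0.6831 -0.0969  0.0789]
wrist handletop 747 [ 659.2 -154.8   26.7   15.5    7.7] [ 0.6603 -0.1543  0.1522] [ 0.6455 -0.1636  0.147 ] [ 0.6727 -0.146   0.1544]
wrist trigtop 411 [ 652.9 -109.4   20.3   10.7    6. ] [ 0.6545 -0.11    0.1402] [ 0.6424 -0.1154  0.1301] [ 0.6631 -0.1035  0.1424]
wrist knee 214 [ 655.7 -116.2   24.2   10.8   31.5] [ 0.6596 -0.1166  0.1055] [ 0.6432 -0.1204  0.0952] [ 0.6648 -0.1052  0.1149]
```

View pics/last_wrist.png

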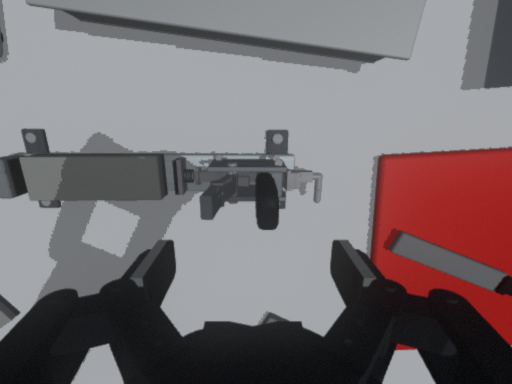

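Handle top is at pixel (267,200) and trigger top at (215,195), both between the finger planes. I'll shift slightly towards the jaw and descend.

Emit:
jog_arm(turn=[[0, 0, 0], [0, 0, 0], [0, 0, 0], [0, 0, 0], [0, 0, 0]], delta_pos=[[0.3, 0.25, 0], [0, 0, -1.5], [0, 0, -2], [0, 0, -1], [0, 0, 0]], hand=[1, 1, 1, 1, 1])

```text
t: 10.38
tcp_pos: [0.6557, -0.1426, 0.1414]
tool_rot: [[0.992, 0.126, -0.003], [0.126, -0.992, 0.001], [-0.003, -0.002, -1.0]]
contact_force: [0.7, 1.1, -0.2]
width: 0.999
grip_force: 0.0
```

Emit:
jog_arm(turn=[[0, 0, 0], [0, 0, 0], [0, 0, 0], [0, 0, 0], [0, 0, 0]], delta_pos=[[0, 0, -1.5], [0, 0, -1.5], [0, 0, -1.5], [0, 0, -1], [0, 0, 0]], hand=[1, 1, 1, 1, 1])

```text
t: 11.0
tcp_pos: [0.656, -0.1426, 0.0871]
tool_rot: [[0.992, 0.126, -0.002], [0.126, -0.992, 0.001], [-0.002, -0.001, -1.0]]
contact_force: [-1.0, 0.4, -0.3]
width: 0.999
grip_force: 0.0
```

Emit:
jog_arm(turn=[[0, 0, 0], [0, 0, 0], [0, 0, 0], [0, 0, 0], [0, 0, 0], [0, 0, 0]], delta_pos=[[0, -0.2, 0], [0, 0, 0], [0, 0, 0], [0, 0, 0], [0, 0, 0], [0, 0, 0]], hand=[1, 0.4, 0.4, 0.4, 0.4, 0.4], force=20)

```text
t: 11.75
tcp_pos: [0.6584, -0.1433, 0.0927]
tool_rot: [[0.992, 0.126, 0.003], [0.126, -0.992, 0.003], [0.004, -0.003, -1.0]]
contact_force: [-3.2, 6.4, 12.1]
width: 0.489
grip_force: 12.8
```

Emit:
jog_arm(turn=[[0, 0, 0], [0, 0, 0]], delta_pos=[[0, 0, 0], [0, 0, 0]], hand=[0.4, 0.4])

```text
t: 12.0
tcp_pos: [0.6584, -0.1433, 0.0926]
tool_rot: [[0.992, 0.126, 0.003], [0.126, -0.992, 0.003], [0.004, -0.003, -1.0]]
contact_force: [-2.7, 5.6, 10.6]
width: 0.492
grip_force: 12.8
```

Emit:
jog_arm(turn=[[0, 0, 0], [0, 0, 0], [0, 0, 0], [0, 0, 0], [0, 0, 0]], delta_pos=[[0, 0, 0], [0, 0, 0], [0, 0, 0], [0, 0, 0], [0, 0, 0]], hand=[1, 1, 1, 1, 1])

```text
t: 12.62
tcp_pos: [0.6567, -0.145, 0.0885]
tool_rot: [[0.992, 0.126, -0.0], [0.126, -0.992, -0.0], [-0.0, 0.0, -1.0]]
contact_force: [1.0, 0.6, -0.1]
width: 1.002
grip_force: 0.0
```

```bash
cat > pad.py <<'E'
from h import *
import sys
s=manip.state(); print(s["t"],s["tcp_pos"],s["width"],s["grip_force"],s["contact_force"].round(1))
o=np.array([.6442,-.0492]); ex=np.array([-.1253,.992]); ey=np.array([-.992,-.1253])
for n in sys.argv[1:] or ["scene"]:
    c=manip.camera(n); cv2.imwrite("pics/p_%s.png"%n,c["img"]); P,u,v=world(c)
    X=(P[:,:2]-o)@ex*1000; Y=(P[:,:2]-o)@ey*1000; Z=P[:,2]*1000
    for m,lo,hi,y,x0,x1 in(("pad",33,50,26,-45,4),("stone",38,49.5,30,-2,168),("knee",93,115,16,-92,-45),("trig",125,146,16,-92,-45)):
        k=(Z>lo)&(Z<hi)&(abs(Y)<y)&(X>x0)&(X<x1)
        if k.sum()>5: print(n,m,k.sum(),"x",np.percentile(X[k],[1,50,99]).round(1),"y",np.percentile(Y[k],[1,50,99]).round(1))
E
python3 pad.py scene top wrist
```

```text
12.625 [ 0.65674999 -0.14502823  0.08853861] 1.0020167348791182 0.0 [ 1.   0.6 -0.1]
scene pad 97 x [-43.   -7.7   1.9] y [-21.8  -3.2  18.3]
scene stone 738 x [ -0.9  85.9 158.1] y [-26.2  -1.5  23.7]
scene knee 11 x [-67.1 -58.9 -47.5] y [-14.  -11.4  -7.4]
scene trig 12 x [-63.8 -53.8 -45.5] y [-13.1 -11.3  -1.9]
top pad 55 x [-36.8  -8.7  -1.4] y [-18.1   0.5  19.2]
top stone 596 x [  8.4  81.8 156.7] y [-23.1   2.2  26.5]
wrist pad 1627 x [-43.4  -9.5  -0.4] y [-20.7  -2.1  17.7]
wrist stone 7652 x [-0.7 47.9 94.9] y [-24.7  -1.3  24.3]
wrist knee 1085 x [-71.4 -67.6 -48.2] y [-12.2  -9.1   9.3]
wrist trig 2435 x [-66.6 -60.6 -47.1] y [-12.   -7.9   7.2]
```

Emit:
jog_arm(turn=[[0, 0, 0], [0, 0, 0], [0, 0, 0], [0, 0, 0], [0, 0, 0]], delta_pos=[[0, 0.1, 0], [0, 0, 0], [0, 0, 0], [0, 0, 0], [0, 0, 0]], hand=[1, 0.4, 0.4, 0.4, 0.4], force=20)

```text
t: 13.4
tcp_pos: [0.6578, -0.1435, 0.0919]
tool_rot: [[0.992, 0.126, 0.002], [0.126, -0.992, 0.001], [0.002, -0.001, -1.0]]
contact_force: [-3.7, 1.8, 11.3]
width: 0.491
grip_force: 11.9
```

Emit:
jog_arm(turn=[[0, 0, 0], [0, 0, 0], [0, 0, 0], [0, 0, 0], [0, 0, 0]], delta_pos=[[0, 0, 0], [0, 0, 0], [0, 0, 0], [0, 0, 0], [0, 0, 0]], hand=[1, 1, 1, 1, 1])

```text
t: 14.02
tcp_pos: [0.6568, -0.1439, 0.0885]
tool_rot: [[0.992, 0.126, -0.0], [0.126, -0.992, -0.0], [-0.0, -0.0, -1.0]]
contact_force: [0.6, -0.5, 0.3]
width: 1.002
grip_force: 0.0
```

```bash
python3 pad.py scene top wrist
```

```text
14.025 [ 0.65676866 -0.14394214  0.08853433] 1.0020596958329715 0.0 [ 0.6 -0.5  0.3]
scene pad 73 x [-43.4 -17.1   3.5] y [-20.7  -1.8  16.5]
scene stone 751 x [  0.5  84.8 159.1] y [-26.   -1.6  23.7]
scene knee 14 x [-67.6 -59.8 -45.9] y [-13.9 -11.3  -7.7]
scene trig 11 x [-64.6 -57.1 -45.4] y [-11.9 -11.4  -1.7]
top pad 55 x [-35.1  -6.5   3.4] y [-19.9   1.1  18.8]
top stone 622 x [  0.4  78.9 156.2] y [-23.1   1.8  26.4]
wrist pad 1648 x [-43.9  -6.7   3.8] y [-20.8  -2.1  17.5]
wrist stone 8028 x [-0.8 46.4 95.8] y [-24.7  -1.6  24.1]
wrist knee 1112 x [-71.5 -67.4 -47. ] y [-12.3  -8.9   9.1]
wrist trig 2540 x [-66.6 -60.1 -46.4] y [-12.   -7.4   7.3]
```

Emit:
jog_arm(turn=[[0, 0, 0], [0, 0, 0], [0, 0, 0], [0, 0, 0], [0, 0, 0]], delta_pos=[[0, 0, 0], [0, 0, 0], [0, 0, 0], [0, 0, 0], [0, 0, 0]], hand=[0.4, 0.4, 0.4, 0.4, 0.4])

```text
t: 14.8
tcp_pos: [0.6578, -0.1435, 0.0919]
tool_rot: [[0.992, 0.126, 0.002], [0.126, -0.992, 0.001], [0.002, -0.001, -1.0]]
contact_force: [-2.5, 1.3, 11.5]
width: 0.495
grip_force: 11.9
```

Emit:
jog_arm(turn=[[0, 0, 0], [0, 0, 0], [0, 0, 0], [0, 0, 0], [0, 0, 0]], delta_pos=[[0, 0, 0], [0, 0, 0], [0, 0, 0], [0, 0, 0], [0, 0, 0]], hand=[1, 1, 1, 1, 1])

```text
t: 15.42
tcp_pos: [0.6568, -0.1439, 0.0885]
tool_rot: [[0.992, 0.126, -0.0], [0.126, -0.992, 0.0], [-0.0, -0.0, -1.0]]
contact_force: [-0.4, -0.5, 0.5]
width: 0.998
grip_force: 0.0
```

Emit:
jog_arm(turn=[[0, 0, 0], [0, 0, 0], [0, 0, 0], [0, 0, 0], [0, 0, 0]], delta_pos=[[0, 0, 0], [0, 0, 0], [0, 0, 0], [0, 0, 0], [0, 0, 0]], hand=[0.4, 0.4, 0.4, 0.4, 0.4])

```text
t: 16.05
tcp_pos: [0.6579, -0.1434, 0.0921]
tool_rot: [[0.992, 0.126, 0.002], [0.126, -0.992, 0.002], [0.002, -0.001, -1.0]]
contact_force: [-4.7, 1.9, 10.7]
width: 0.494
grip_force: 12.7
```

```bash
sed -i 's/-45,4)/-45,25)/' pad.py; python3 pad.py scene top wrist
```

```text
16.05 [ 0.65786255 -0.14344431  0.09205113] 0.494282718730162 12.730044440104393 [-4.7  1.9 10.7]
scene pad 137 x [-44.    7.4  24.5] y [-25.1  -2.8  23.1]
scene stone 741 x [  7.3  89.7 163.2] y [-26.7  -2.9  22.4]
scene knee 25 x [-81.4 -68.3 -59.6] y [-14.1  -9.2   2.8]
scene trig 15 x [-85.9 -66.6 -46.9] y [-14.4 -12.8  -9. ]
top pad 111 x [-33.2  10.   24.4] y [-23.6  -0.   24.9]
top stone 629 x [  7.8  87.3 164.4] y [-24.2   0.6  25.5]
wrist pad 2850 x [-41.7   7.7  24.6] y [-24.9  -2.4  22.9]
wrist stone 7695 x [  5.  51. 100.] y [-25.1  -1.7  23.8]
wrist knee 905 x [-85.6 -74.8 -61. ] y [-12.4 -10.7   9.3]
wrist trig 2545 x [-91.8 -74.  -47.4] y [-14.5  -8.9   8.4]
```

Emit:
jog_arm(turn=[[0, 0, 0], [0, 0, 0], [0, 0, 0], [0, 0, 0], [0, 0, 0]], delta_pos=[[0, 0, 0], [0, 0, 0], [0, 0, 0], [0, 0, 0], [0, 0, 0]], hand=[1, 1, 1, 1, 1])

```text
t: 16.82
tcp_pos: [0.6568, -0.144, 0.0886]
tool_rot: [[0.992, 0.126, -0.0], [0.126, -0.992, -0.0], [-0.0, 0.0, -1.0]]
contact_force: [-0.1, 0.2, 0.1]
width: 1.003
grip_force: 0.0
```

Emit:
jog_arm(turn=[[0, 0, 0], [0, 0, 0], [0, 0, 0], [0, 0, 0]], delta_pos=[[0, 0, 0], [0, 0, 0], [0, 0, 0], [0, 0, 0]], hand=[0.8, 0.78, 0.78, 0.78], force=20)

```text
t: 17.32
tcp_pos: [0.657, -0.1433, 0.0892]
tool_rot: [[0.992, 0.126, 0.0], [0.126, -0.992, 0.001], [0.0, -0.001, -1.0]]
contact_force: [-1.0, 5.8, 4.8]
width: 0.784
grip_force: 2.6
```

```bash
python3 pad.py scene top wrist
```

```text
17.325 [ 0.65701982 -0.14326679  0.08919526] 0.7837315321875993 2.5732360035181046 [-1.   5.8  4.8]
scene pad 130 x [-42.6   8.4  24.3] y [-25.2  -2.9  21.8]
scene stone 749 x [  7.4  88.2 163.5] y [-26.8  -2.8  22.8]
scene knee 19 x [-70.9 -56.  -46.8] y [-13.2  -9.    4.2]
scene trig 12 x [-70.5 -55.8 -47.3] y [-13.2 -11.   -1.9]
top pad 109 x [-32.6  10.5  24.4] y [-22.4   0.8  25.4]
top stone 628 x [  6.8  87.7 164.9] y [-23.5   1.1  25.5]
wrist pad 2944 x [-41.6   7.6  24.6] y [-24.8  -2.4  22.9]
wrist stone 7676 x [ 4.9 49.4 97.2] y [-25.   -1.8  23.5]
wrist knee 996 x [-74.2 -68.6 -48.6] y [-12.3 -10.5   8.4]
wrist trig 2392 x [-72.7 -66.2 -45.6] y [-13.6  -9.7   7.1]
```

Here grip_force is the mean of both fingers, so the knee force is the net force along the rail (contact_force y). I'll close by position in small steps and watch that force.

Emit:
jog_arm(turn=[[0, 0, 0], [0, 0, 0], [0, 0, 0]], delta_pos=[[0, 0, 0], [0, 0, 0], [0, 0, 0]], hand=[0.75, 0.73, 0.73])

```text
t: 17.85
tcp_pos: [0.6571, -0.1423, 0.0896]
tool_rot: [[0.992, 0.126, 0.0], [0.126, -0.992, 0.003], [0.001, -0.003, -1.0]]
contact_force: [-2.5, 6.9, 6.0]
width: 0.73
grip_force: 4.1
```

Emit:
jog_arm(turn=[[0, 0, 0], [0, 0, 0], [0, 0, 0]], delta_pos=[[0, 0, 0], [0, 0, 0], [0, 0, 0]], hand=[0.71, 0.69, 0.69])

```text
t: 18.23
tcp_pos: [0.6571, -0.1414, 0.0899]
tool_rot: [[0.992, 0.127, 0.0], [0.127, -0.992, 0.005], [0.001, -0.004, -1.0]]
contact_force: [-2.5, 10.4, 7.8]
width: 0.691
grip_force: 5.5
```

Emit:
jog_arm(turn=[[0, 0, 0], [0, 0, 0], [0, 0, 0]], delta_pos=[[0, 0, 0], [0, 0, 0], [0, 0, 0]], hand=[0.67, 0.66, 0.66])

```text
t: 18.6
tcp_pos: [0.6571, -0.1408, 0.0902]
tool_rot: [[0.992, 0.127, -0.0], [0.127, -0.992, 0.006], [0.001, -0.005, -1.0]]
contact_force: [-4.6, 13.0, 10.0]
width: 0.659
grip_force: 6.3
```

Emit:
jog_arm(turn=[[0, 0, 0], [0, 0, 0], [0, 0, 0]], delta_pos=[[0, 0, 0], [0, 0, 0], [0, 0, 0]], hand=[0.65, 0.63, 0.63])

```text
t: 18.98
tcp_pos: [0.6572, -0.1404, 0.0905]
tool_rot: [[0.992, 0.127, 0.0], [0.127, -0.992, 0.006], [0.001, -0.006, -1.0]]
contact_force: [-3.4, 13.6, 10.4]
width: 0.635
grip_force: 7.1
```

Emit:
jog_arm(turn=[[0, 0, 0], [0, 0, 0], [0, 0, 0]], delta_pos=[[0, 0, 0], [0, 0, 0], [0, 0, 0]], hand=[0.62, 0.6, 0.6])

```text
t: 19.35
tcp_pos: [0.6574, -0.1406, 0.091]
tool_rot: [[0.992, 0.127, 0.001], [0.127, -0.992, 0.006], [0.001, -0.006, -1.0]]
contact_force: [-3.7, 13.0, 12.2]
width: 0.597
grip_force: 7.8
```

```bash
python3 pad.py scene top wrist | grep -v -e knee -e trig
```

```text
19.35 [ 0.65742615 -0.14060424  0.0909991 ] 0.596899670245088 7.757627964019775 [-3.7 13.  12.2]
scene pad 130 x [-42.7   7.7  24.6] y [-22.6  -2.7  22.1]
scene stone 746 x [  6.   88.6 162.8] y [-26.6  -2.7  22.8]
top pad 108 x [-29.4  10.7  24.5] y [-22.2   0.2  23.8]
top stone 625 x [  6.8  86.8 165.3] y [-24.    1.   25.3]
wrist pad 2860 x [-42.    7.7  24.6] y [-24.8  -2.5  22.7]
wrist stone 7935 x [  5.1  52.3 102.7] y [-25.1  -1.8  23.9]
```

Emit:
jog_arm(turn=[[0, 0, 0], [0, 0, 0], [0, 0, 0]], delta_pos=[[0, 0, 0], [0, 0, 0], [0, 0, 0]], hand=[0.58, 0.56, 0.56])

```text
t: 19.88
tcp_pos: [0.6576, -0.1414, 0.0921]
tool_rot: [[0.992, 0.127, 0.001], [0.127, -0.992, 0.005], [0.002, -0.005, -1.0]]
contact_force: [-6.7, 11.8, 15.5]
width: 0.561
grip_force: 9.2
```

Emit:
jog_arm(turn=[[0, 0, 0], [0, 0, 0], [0, 0, 0]], delta_pos=[[0, 0, 0], [0, 0, 0], [0, 0, 0]], hand=[0.54, 0.53, 0.53])

```text
t: 20.25
tcp_pos: [0.6578, -0.142, 0.0924]
tool_rot: [[0.992, 0.126, 0.002], [0.126, -0.992, 0.004], [0.002, -0.004, -1.0]]
contact_force: [-6.7, 9.1, 15.5]
width: 0.534
grip_force: 10.8
```

```bash
cat > gap.py <<'E'
from h import *
o=np.array([.6442,-.0492]); ex=np.array([-.1253,.992]); ey=np.array([-.992,-.1253])
for n in("scene","top","wrist"):
    c=manip.camera(n); cv2.imwrite("pics/g_%s.png"%n,c["img"]); P,u,v=world(c)
    X=(P[:,:2]-o)@ex*1000; Y=(P[:,:2]-o)@ey*1000; Z=P[:,2]*1000
    k=(abs(Y)<14)&(X>-45)&(X<178)
    b=np.arange(-44,30,2); i=np.digitize(X,b)
    print(n,"h",[int(np.median(Z[k&(i==j)])) if (k&(i==j)).any() else -1 for j in range(1,len(b))])
    k2=k&(Z>43)&(Z<49)&(X>16)  # stone top
    if k2.sum(): print("stone top end",np.percentile(X[k2],99.5).round(1)); 
    k3=k&(Z>50.5)&(X>140)
    if k3.sum(): print("stop",np.percentile(X[k3],[1,99]).round(1))
E
python3 gap.py
```

```text
scene h [194, 199, 200, 369, 344, 395, 359, 376, 372, 374, 37, 29, 26, 36, 21, 34, 29, 28, 38, 43, 40, 37, -1, 37, -1, 43, 44, 43, 43, 43, 43, 44, 46, 44, 46, 46]
stone top end 170.1
stop [143.4 177.2]
top h [421, 421, 423, 424, 411, 391, 387, 366, 16, 33, 31, 18, 30, 32, 21, 36, 20, 39, 38, 32, 28, 33, 18, 27, 43, 43, 41, 41, 43, 43, 45, 42, 45, 43, 46, 44]
stone top end 166.3
stop [151.7 177.8]
wrist h [174, 169, 171, 173, 176, 177, 179, 37, 31, 35, 32, 36, 36, 35, 35, 35, 36, 36, 38, 39, 37, 36, 36, 36, 36, 39, 43, 43, 43, 43, 44, 44, 44, 45, 45, 45]
stone top end 102.2
```

```bash
python3 - <<'E'
import cv2,numpy as np
a=cv2.imread("pics/g_scene.png")[165:275,165:275]; b=cv2.imread("pics/g_wrist.png")[:, :]
cv2.imwrite("pics/v1.png",np.hstack([cv2.resize(a,(384,384),interpolation=cv2.INTER_CUBIC),b[:, :400]]))
E
```

```text
(no output)
```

View pics/v1.png

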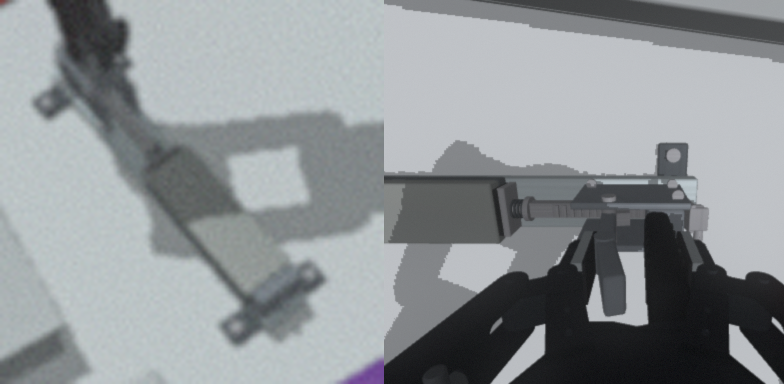

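The pad touches the stone's end at (505,210) on the right and the stone is near the stop at (265,285) on the left. I'll finish this stroke carefully.

Emit:
jog_arm(turn=[[0, 0, 0], [0, 0, 0], [0, 0, 0]], delta_pos=[[0, 0, 0], [0, 0, 0], [0, 0, 0]], hand=[0.52, 0.5, 0.5])

```text
t: 20.78
tcp_pos: [0.6578, -0.1423, 0.0926]
tool_rot: [[0.992, 0.126, 0.002], [0.126, -0.992, 0.004], [0.002, -0.003, -1.0]]
contact_force: [-6.6, 7.3, 15.4]
width: 0.523
grip_force: 12.0
```

Emit:
jog_arm(turn=[[0, 0, 0], [0, 0, 0], [0, 0, 0], [0, 0, 0], [0, 0, 0]], delta_pos=[[0, 0, 0], [0, 0, 0], [0, 0, 0], [0, 0, 0], [0, 0, 0]], hand=[1, 1, 1, 1, 1])

```text
t: 21.4
tcp_pos: [0.6568, -0.1443, 0.0887]
tool_rot: [[0.992, 0.126, 0.0], [0.126, -0.992, -0.0], [-0.0, 0.0, -1.0]]
contact_force: [-1.1, -1.1, 0.4]
width: 1.001
grip_force: 0.0
```

Emit:
jog_arm(turn=[[0, 0, 0], [0, 0, 0], [0, 0, 0], [0, 0, 0]], delta_pos=[[0, -0.1, 0], [0, 0, 0], [0, 0, 0], [0, 0, 0]], hand=[0.8, 0.75, 0.72, 0.72])

```text
t: 21.9
tcp_pos: [0.657, -0.1422, 0.0898]
tool_rot: [[0.992, 0.126, -0.0], [0.126, -0.992, 0.005], [0.0, -0.005, -1.0]]
contact_force: [-2.7, 8.9, 6.7]
width: 0.725
grip_force: 4.4
```

Emit:
jog_arm(turn=[[0, 0, 0], [0, 0, 0], [0, 0, 0]], delta_pos=[[0, 0, 0], [0, 0, 0], [0, 0, 0]], hand=[0.7, 0.68, 0.68])

```text
t: 22.28
tcp_pos: [0.6571, -0.1413, 0.0902]
tool_rot: [[0.992, 0.127, -0.0], [0.127, -0.992, 0.007], [0.001, -0.007, -1.0]]
contact_force: [-2.7, 11.2, 7.6]
width: 0.682
grip_force: 5.8
```

Emit:
jog_arm(turn=[[0, 0, 0], [0, 0, 0], [0, 0, 0]], delta_pos=[[0, 0, 0], [0, 0, 0], [0, 0, 0]], hand=[0.66, 0.64, 0.64])

```text
t: 22.65
tcp_pos: [0.6572, -0.1406, 0.0906]
tool_rot: [[0.992, 0.127, -0.0], [0.127, -0.992, 0.008], [0.001, -0.008, -1.0]]
contact_force: [-4.4, 13.5, 10.0]
width: 0.639
grip_force: 6.8
```

Emit:
jog_arm(turn=[[0, 0, 0], [0, 0, 0], [0, 0, 0]], delta_pos=[[0, 0, 0], [0, 0, 0], [0, 0, 0]], hand=[0.62, 0.61, 0.61])

```text
t: 23.02
tcp_pos: [0.6572, -0.1403, 0.0909]
tool_rot: [[0.992, 0.127, -0.0], [0.127, -0.992, 0.008], [0.001, -0.008, -1.0]]
contact_force: [-4.6, 14.5, 11.2]
width: 0.61
grip_force: 7.7
```

Emit:
jog_arm(turn=[[0, 0, 0], [0, 0, 0], [0, 0, 0]], delta_pos=[[0, 0, 0], [0, 0, 0], [0, 0, 0]], hand=[0.6, 0.59, 0.59])

```text
t: 23.4
tcp_pos: [0.6573, -0.1406, 0.0914]
tool_rot: [[0.992, 0.127, -0.0], [0.127, -0.992, 0.008], [0.001, -0.008, -1.0]]
contact_force: [-4.7, 13.3, 12.7]
width: 0.595
grip_force: 8.4
```

Emit:
jog_arm(turn=[[0, 0, 0], [0, 0, 0], [0, 0, 0]], delta_pos=[[0, -0.1, 0], [0, 0, 0], [0, 0, 0]], hand=[0.59, 0.59, 0.59])

```text
t: 23.78
tcp_pos: [0.6573, -0.1407, 0.0914]
tool_rot: [[0.992, 0.127, -0.0], [0.127, -0.992, 0.01], [0.001, -0.009, -1.0]]
contact_force: [-5.1, 16.0, 13.1]
width: 0.595
grip_force: 8.6
```

Emit:
jog_arm(turn=[[0, 0, 0], [0, 0, 0], [0, 0, 0]], delta_pos=[[0, -0.1, 0], [0, 0, 0], [0, 0, 0]], hand=[0.59, 0.59, 0.59])

```text
t: 24.15
tcp_pos: [0.6574, -0.1412, 0.0915]
tool_rot: [[0.992, 0.127, -0.0], [0.127, -0.992, 0.01], [0.001, -0.01, -1.0]]
contact_force: [-5.4, 18.1, 14.1]
width: 0.592
grip_force: 9.1
```

Emit:
jog_arm(turn=[[0, 0, 0], [0, 0, 0], [0, 0, 0], [0, 0, 0]], delta_pos=[[0, -0.08, 0], [0, 0, 0], [0, 0, 0], [0, 0, 0]], hand=[0.59, 0.59, 0.59, 0.59])

```text
t: 24.65
tcp_pos: [0.6574, -0.1418, 0.0916]
tool_rot: [[0.992, 0.127, 0.0], [0.127, -0.992, 0.011], [0.001, -0.011, -1.0]]
contact_force: [-5.1, 18.2, 14.0]
width: 0.591
grip_force: 9.5
```

```bash
python3 pad.py scene | head -1; python3 gap.py; python3 - <<'E'
import cv2,numpy as np
a=cv2.imread("pics/g_scene.png")[185:265,185:265]; b=cv2.imread("pics/g_wrist.png")
cv2.imwrite("pics/v2.png",np.hstack([cv2.resize(a,(384,384),interpolation=cv2.INTER_CUBIC),b[:, :400]]))
E
```

```text
24.65 [ 0.65744402 -0.14175309  0.09156866] 0.5913795968621496 9.507150650024414 [-5.1 18.2 14. ]
scene h [148, 203, 336, 397, 393, 351, 382, 367, 356, 198, 32, 34, 32, 22, 38, 22, 38, 31, 32, 42, 40, 30, 39, -1, 43, 42, 46, 45, 43, 45, 45, 45, 43, 43, 44, 45]
stone top end 164.6
stop [150.3 177.9]
top h [421, 421, 423, 400, 393, 200, 376, 116, 36, 33, 30, 27, 29, 28, 23, 34, 34, 41, 28, 16, 35, 33, -1, 28, 40, 42, 43, 44, 43, 42, 44, 45, 44, 44, 43, 43]
stone top end 166.3
stop [166.9 177.4]
wrist h [173, 170, 167, 170, 173, 175, 177, 37, 31, 32, 36, 32, 35, 33, 35, 32, 35, 37, 39, 20, 37, 36, 36, 35, 36, 38, 43, 43, 43, 43, 44, 45, 45, 45, 45, 44]
stone top end 103.1
```

View pics/v2.png

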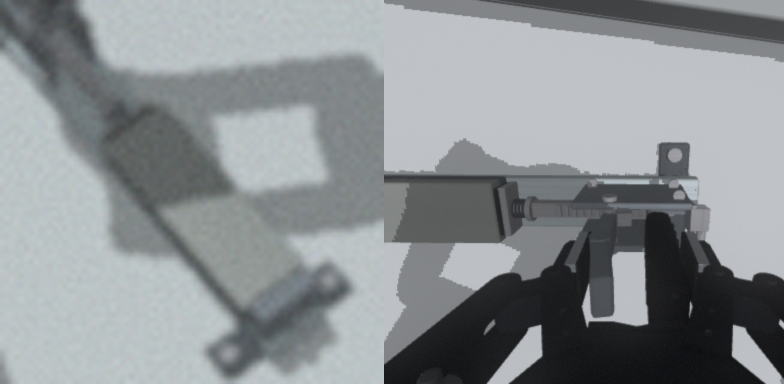

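The stone's far end meets the stop at (275,290) on the left and the pad bears on its near end at (507,208) on the right. The knee force is about 19 N, well above the 9-14 N of a free stroke. I'll check that it holds steady.

Emit:
jog_arm(turn=[[0, 0, 0], [0, 0, 0], [0, 0, 0], [0, 0, 0], [0, 0, 0], [0, 0, 0], [0, 0, 0], [0, 0, 0]], delta_pos=[[0, 0, 0], [0, 0, 0], [0, 0, 0], [0, 0, 0], [0, 0, 0], [0, 0, 0], [0, 0, 0], [0, 0, 0]], hand=[0.59, 0.59, 0.59, 0.59, 0.59, 0.59, 0.59, 0.59])

```text
t: 25.85
tcp_pos: [0.6574, -0.1417, 0.0916]
tool_rot: [[0.992, 0.127, -0.0], [0.127, -0.992, 0.011], [0.001, -0.011, -1.0]]
contact_force: [-5.2, 17.9, 14.1]
width: 0.592
grip_force: 9.5
```

Emit:
jog_arm(turn=[[0, 0, 0], [0, 0, 0], [0, 0, 0]], delta_pos=[[0, -0.04, 0], [0, 0, 0], [0, 0, 0]], hand=[0.59, 0.59, 0.59])

```text
t: 26.22
tcp_pos: [0.6575, -0.142, 0.0916]
tool_rot: [[0.992, 0.127, 0.0], [0.127, -0.992, 0.011], [0.001, -0.011, -1.0]]
contact_force: [-5.0, 19.0, 14.6]
width: 0.591
grip_force: 9.8
```

```bash
python3 -c "
from station import manip
print(manip.hand_in())"
```

```text
the job is handed in; nothing more can be done
None
```

I handed the job in with the stone on the rail against the stop, the pad bearing on it and the trigger still squeezed; knee force was about 19–20 N (so roughly 20 N on the stone), and no verdict came back.

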